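# Put a stack of returned paint tins back into their display trays

## Task

The stack of four paint tins on the round mat has to go back on display: take it apart from the top and stand each tin upright on the floor of the tray of its own colour, in the middle of the empty place in front of the tin already there. Set the tins down, do not drop them or tip them over, and leave the orange and the violet bottle standing where they are.

Things in the scene. Friction and masses are not known exactly. Their poses are not given: they have to be found in the camera images.
- tin_yellow_center (a point): Small steel paint tin, upright cylinder 42 mm in diameter and 48 mm high, about 0.10 kg, with a yellow body, a white band low round it and a yellow lid. The point is its centre, half-way up; z is its axis. Top of the stack, standing on the green tin.
- tin_red_center (a point): Larger steel paint tin, upright cylinder 58 mm in diameter and 78 mm high, about 0.3 kg, with a red body, a white band low round it and a red lid. The point is its centre, half-way up; z is its axis. Bottom layer of the stack, on a 3 mm thick, 140 mm wide round grey mat, beside the blue tin (66 mm between their axes, 8 mm clear between their walls, in any direction).
- tin_blue_center (a point): Larger steel paint tin, upright cylinder 58 mm in diameter and 78 mm high, about 0.3 kg, with a blue body, a white band low round it and a blue lid. The point is its centre, half-way up; z is its axis. Bottom layer of the stack, on the same round mat, beside the red tin (66 mm between their axes, 8 mm clear between their walls).
- tin_green_center (a point): Larger steel paint tin, upright cylinder 58 mm in diameter and 78 mm high, about 0.3 kg, with a green body, a white band low round it and a green lid. The point is its centre, half-way up; z is its axis. Second layer of the stack, astride the lids of the red and the blue tin, with the yellow one on its lid.
- tray_yellow_space (a point): Middle of the empty front place of the fixed white tray with yellow floor and front strip, on its floor, 3 mm above the table. x: front (robot side) to back, z up. A fixed yellow tin, 42 mm wide, 48 high, stands behind it, axis 70 mm from the point; the place is 80 mm square, its 3 mm rims rise 7 mm above the floor. Trays: in a row, 125 mm apart, any order; a black one is full.
- tray_red_space (a point): Middle of the empty front place of the fixed white tray with red floor and front strip, on its floor, 3 mm above the table. x: front (robot side) to back, z up. A fixed red tin, 58 mm wide, 78 high, stands behind it, axis 70 mm from the point; the place is 80 mm square, its 3 mm rims rise 7 mm above the floor. Trays: in a row, 125 mm apart, any order; a black one is full.
- tray_blue_space (a point): Middle of the empty front place of the fixed white tray with blue floor and front strip, on its floor, 3 mm above the table. x: front (robot side) to back, z up. A fixed blue tin, 58 mm wide, 78 high, stands behind it, axis 70 mm from the point; the place is 80 mm square, its 3 mm rims rise 7 mm above the floor. Trays: in a row, 125 mm apart, any order; a black one is full.
- tray_green_space (a point): Middle of the empty front place of the fixed white tray with green floor and front strip, on its floor, 3 mm above the table. x: front (robot side) to back, z up. A fixed green tin, 58 mm wide, 78 high, stands behind it, axis 70 mm from the point; the place is 80 mm square, its 3 mm rims rise 7 mm above the floor. Trays: in a row, 125 mm apart, any order; a black one is full.
- bottle_orange_center (a point): Loose bystander to be left alone: an upright orange squeeze bottle of tinting paint, 54 mm in diameter, 160 mm high with a white cap, beside the stack. The point is half-way up its axis.
- bottle_violet_center (a point): Loose bystander to be left alone: an upright violet squeeze bottle of tinting paint, 54 mm in diameter, 160 mm high with a white cap, beside the stack. The point is half-way up its axis.
Not all that is in view belongs to the job. Leave any black look-alike of the part that bears tin_yellow_center alone.

How it is judged (in metres and radians):
At the end, for the whole second after the job is handed in: Each of the four tins stands upright (within 0.06 rad) and at rest on the floor of the tray of its own colour, its axis within 16 mm of the middle of the empty front place; both bottles still stand upright within 30 mm of where they were (horizontal distance between tin_yellow_center and tray_yellow_space below 0.016 m and z of tin_yellow_center in the frame of tray_yellow_space between 0.02 and 0.028 m and angle between each of tin_yellow_center, tin_red_center, tin_blue_center, tin_green_center's own z axis and vertical below 0.06 rad and linear speed of each of tin_yellow, tin_red, tin_blue, tin_green below 0.02 m/s and horizontal distance between tin_red_center and tray_red_space below 0.016 m and z of tin_red_center in the frame of tray_red_space between 0.035 and 0.043 m and horizontal distance between tin_blue_center and tray_blue_space below 0.016 m and z of tin_blue_center in the frame of tray_blue_space between 0.035 and 0.043 m and horizontal distance between tin_green_center and tray_green_space below 0.016 m and z of tin_green_center in the frame of tray_green_space between 0.035 and 0.043 m and distance of each of bottle_orange_center, bottle_violet_center from where it was at the start of the episode below 0.03 m and angle between each of bottle_orange_center, bottle_violet_center's own z axis and vertical below 0.2 rad); the robot touches nothing.
It fails at once if a tin is tipped over (angle between any of tin_yellow_center, tin_red_center, tin_blue_center, tin_green_center's own z axis and vertical above 0.6 rad).
It fails at once if a tin is dropped (falls freely, out of the fingers, faster than 0.7 m/s, as from more than about 25 mm) ((contact force between the fingers and tin_yellow below 0.05 N and linear speed of tin_yellow above 0.7 m/s) or (contact force between the fingers and tin_red below 0.05 N and linear speed of tin_red above 0.7 m/s) or (contact force between the fingers and tin_blue below 0.05 N and linear speed of tin_blue above 0.7 m/s) or (contact force between the fingers and tin_green below 0.05 N and linear speed of tin_green above 0.7 m/s)).
It fails at once if a bottle is knocked over (angle between any of bottle_orange_center, bottle_violet_center's own z axis and vertical above 0.6 rad).
It also fails if it takes over 102 s, if anything falls off the work surface, if the arm or the gripper's body presses on something with over 40 N, if the wrist force passes 120 N, or if a joint passes its speed limit or range.

## Robot

A 6-joint arm with a two-finger parallel gripper is mounted at the origin on the work surface. World frame = base frame: x ahead of the robot, y to its left, z up, the work surface at z = 0. Lengths are in mm, angles in rad, forces in N, time in s.
With the tool pointing down it reaches from about 300 to 775 mm from the base axis. Payload 14.6 kg.
Tool frame: the origin (TCP) lies midway between the tips of the shut fingers; the grasp point (between the pads) lies 19 mm behind it; z points along the fingers, y is the line along which they close (so a half turn about z gives the same grasp; the last joint's range is limited). The gripper opens to 94 mm and grips with 3 to 60 N. Pads are 16 mm wide; open, the fingers measure 119 mm over their backs; the gripper's body (75 mm by 177 mm) begins 78 mm behind the grasp point.
Start: joints at [-1.259, 0.3, 1.521, -0, 1.321, -0.067], TCP at [203.386, -511.002, 205.446] pointing down, gripper open.
Joint ranges: [-3.03, 3.03], [-0.79, 2.21], [0.23, 2.52], [-1.04, 4.18], [0, 3.07], [-2.55, 2.55]. Speed limits (rad/s): [2.22, 2.22, 2.57, 3.14, 3.14, 3.14].

## Interface

Orientations are given as [roll, pitch, yaw] about the fixed x, y, z axes, in that order (R = Rz(yaw) Ry(pitch) Rx(roll)).
In Python, from cell import manip, camera gives the robot as it stands.
- The arm moves only by the tool move_arm, never from a script. Its arguments are lists of equal length, an entry for each row: "dp": the shift along the world's x, y, z in mm, a list of three; "rotation": the turn, a rotation vector about the world's x, y, z in rad, a list of three; "hand": the opening, from 0 (shut) to 1 (fully open). A call has 1 to 10 rows; each row shifts and turns the commanded pose from where the row before left it; what a row does not reach is not made up. A row lasts 1/8 s, in which the tool goes at most 62.5 mm and 10.7 degrees, less where a joint would pass 70% of its speed; a pose out of reach is approached as far as the arm can. A call with a gripper value outside its range is refused whole. The fingers move at their own pace and stop on an object; "newtons" is the grip in N (left out, the last holds). Time passes only in rows, so rows that do not move let the fingers close. It gives the time, the measured TCP pose, the force, the opening and the grip force at its end, in the units of the state.
- manip.read_state(): the state, without advancing time (a new reading comes with each control period).
- camera(name): name is "side" or "top"; returns a dict with "image" (420x560x3 uint8, red, green, blue), "fx", "fy", "cx", "cy" (pixels), "k1" (the pictures are not rectified: a ray, as slopes to the right and down, at radius r is drawn at 1 + k1 r^2 times it, then the intrinsics apply), "R" (3x3) and "t" (3): a world point X has camera coordinates R X + t. Camera axes: x right, y down, z forward; pixel columns grow to the right and rows downward; lengths in mm; the calibration is good to about 2 mm. A picture is of the moment at which its call begins. There is no depth.
- manip.sign_off(): hands the job in; it is judged then, once.
The state is a dict: "clock": time; "joints": joint angles; "qd": joint speeds; "effort": joint torques, N m; "eef_pos": TCP position; "eef_rot": TCP orientation; "wrist_force": force on the tool from outside, world axes, zero at the start; "moment": the same for the moment, N m; "finger_gap": finger opening in mm; "finger_force": force on a finger pad.
Only numpy, scipy, OpenCV 4.12 (cv2) and the standard library are available. Lean on these libraries where they do the work, as an engineer would, in place of code of your own. Each camera call takes 0.05 s, during which the arm holds its last target. There are 200 camera calls.

## Working session

There is one attempt and no reset: what is moved stays moved. The work goes in short steps, Python scripts to look and compute and a tool call to move; the robot and the scene stay as the last step left them, time stands still between calls to the robot, and variables do not carry over. Pictures are saved under pics/ and viewed, at most 14 in all, crops included, and the job is handed in when it is done.

Besides the shell and the picture viewer there is one more tool, called after "Emit:" as name(argument=value, ...) on one line, values as JSON. move_arm: Moves the arm, as the interface text tells. Its arguments: {"type":"object","properties":{"dp":{"type":"array","items":{"type":"array","items":{"type":"number"}}},"rotation":{"type":"array","items":{"type":"array","items":{"type":"number"}}},"hand":{"type":"array","items":{"type":"number"}},"newtons":{"type":"number"}},"required":["dp","rotation","hand"]}

```bash
mkdir -p pics; ls; python3 - <<'E'
from cell import manip,camera
import cv2,numpy as np
for n in("side","top"):
    c=camera(n); cv2.imwrite(f"pics/{n}0.png",c["image"][:,:,::-1])
    print(n,{k:np.round(v,4).tolist() for k,v in c.items() if k!="image"})
print(manip.read_state())
E
```

```text
pics
side {'fx': 397.7403, 'fy': 397.7403, 'cx': 283.0744, 'cy': 211.068, 'k1': -0.0229, 'R': [[0.9741, -0.2252, -0.0202], [-0.1739, -0.689, -0.7036], [0.1446, 0.6889, -0.7103]], 't': [-493.9535, 194.3981, 866.46]}
top {'fx': 505.4617, 'fy': 505.4617, 'cx': 283.5198, 'cy': 209.2117, 'k1': -0.1331, 'R': [[-0.0026, -1.0, 0.0021], [-0.9954, 0.0024, -0.0958], [0.0958, -0.0024, -0.9954]], 't': [-4.021, 526.3478, 1186.9716]}
{'clock': 0.1, 'joints': array([-1.25861382e+00,  3.00414321e-01,  1.52150225e+00,  1.94827507e-05,
        1.32072437e+00, -6.66269323e-02]), 'qd': array([ 0.00087235, -0.00074508, -0.00129642, -0.00173484, -0.0008319 ,
        0.00122293]), 'effort': array([ 2.70927383e-03, -5.32635820e+01, -3.53280652e+01,  7.10748928e-02,
        2.34572939e-02, -6.56018642e-05]), 'eef_pos': array([ 203.31384512, -510.78827484,  204.95082774]), 'eef_rot': array([-3.14054794e+00, -8.86225635e-05,  3.78804566e-01]), 'wrist_force': array([ 0.11046312, -0.28602365,  1.07743436]), 'moment': array([-0.00393435, -0.00449924, -0.02635229]), 'finger_force': 0.0, 'finger_gap': 94.10964268242736}
```

View pics/side0.png

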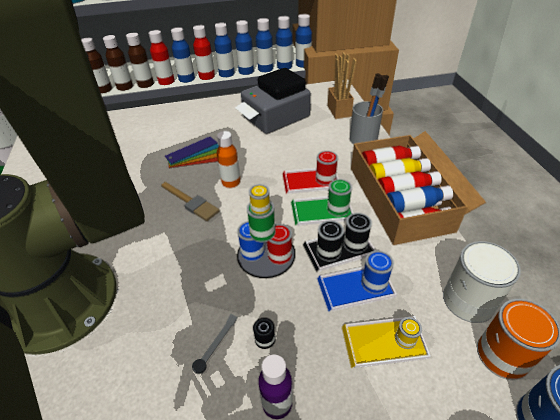

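View pics/top0.png

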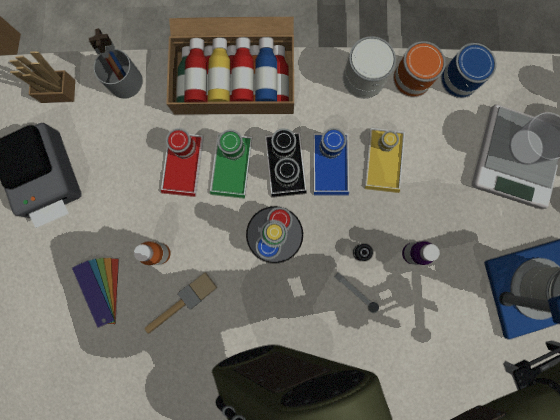

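The side view shows the stack at about (262,225), with trays red, green, black, blue and yellow running from back to front. The top view shows the stack at (275,235), the bottles at (152,253) and (425,253), and a black decoy at (363,252).

```bash
cat > h.py <<'E'
import cv2,numpy as np
from cell import manip,camera
def ray(c,uv):
    K=np.array([[c["fx"],0,c["cx"]],[0,c["fy"],c["cy"]],[0,0,1.]])
    p=cv2.undistortPoints(np.float64(uv).reshape(-1,1,2),K,np.array([c["k1"],0,0,0.])).reshape(-1,2)
    R=np.array(c["R"]);t=np.array(c["t"])
    return -R.T@t,(np.c_[p,np.ones(len(p))])@R
def plane(c,uv,z):
    o,d=ray(c,uv); return o+d*((z-o[2])/d[:,2])[:,None]
def proj(c,X):
    P=np.atleast_2d(X)@np.array(c["R"]).T+np.array(c["t"]); p=P[:,:2]/P[:,2:]
    p=p*(1+c["k1"]*(p**2).sum(1,keepdims=True)); return p*[c["fx"],c["fy"]]+[c["cx"],c["cy"]]
HUE={"red":(174,6),"yellow":(20,33),"green":(50,80),"blue":(100,118),"orange":(7,17),"violet":(125,160)}
def mask(im,col,s=110,v=50):
    h=cv2.cvtColor(im,cv2.COLOR_RGB2HSV); a,b=HUE[col]; H=h[...,0]
    m=((H>=a)&(H<=b)) if a<b else ((H>=a)|(H<=b))
    return (m&(h[...,1]>s)&(h[...,2]>v)).astype(np.uint8)
def blobs(im,col,amin=30,**k):
    m=mask(im,col,**k); n,l,st,ce=cv2.connectedComponentsWithStats(m)
    return [(st[i].tolist(),ce[i].round(1).tolist()) for i in range(1,n) if st[i,4]>amin],l
E
python3 - <<'E'
from h import *
for n in("top","side"):
    c=camera(n);im=c["image"]
    for k in HUE:
        print(n,k,[b for b in blobs(im,k)[0]])
    if n=="top":
        cr=im[120:270,130:440]
        cv2.imwrite("pics/t1.png",cv2.resize(cr,None,fx=2.58,fy=2.58,interpolation=cv2.INTER_CUBIC)[:,:,::-1])
    else:
        cr=im[125:425,220:440]
        cv2.imwrite("pics/s1.png",cv2.resize(cr,None,fx=2,fy=2,interpolation=cv2.INTER_CUBIC)[:,:,::-1])
E
```

```text
top red [([185, 48, 25, 26, 364], [196.8, 59.2]), ([229, 48, 25, 26, 373], [241.3, 58.7]), ([276, 55, 13, 20, 182], [281.5, 65.0]), ([184, 89, 23, 13, 266], [195.0, 95.5]), ([230, 89, 23, 12, 255], [241.4, 94.8]), ([277, 95, 12, 6, 63], [281.9, 97.7]), ([168, 130, 20, 20, 281], [177.6, 139.7]), ([161, 136, 40, 60, 1380], [181.5, 170.2]), ([269, 209, 21, 18, 188], [280.5, 216.4]), ([112, 259, 7, 57, 208], [114.6, 278.5])]
top yellow [([209, 48, 21, 21, 336], [219.1, 58.4]), ([208, 89, 22, 13, 265], [218.0, 95.3]), ([367, 130, 36, 58, 1387], [384.1, 162.8]), ([384, 133, 13, 12, 112], [389.9, 138.5]), ([365, 186, 35, 6, 104], [382.2, 188.5]), ([267, 224, 15, 16, 152], [273.9, 231.5])]
top green [([220, 132, 20, 19, 243], [229.6, 141.0]), ([213, 138, 37, 55, 1171], [230.8, 171.4]), ([230, 146, 13, 11, 38], [237.1, 152.4]), ([211, 192, 34, 6, 74], [227.4, 194.2])]
top blue [([459, 45, 35, 35, 844], [476.0, 62.1]), ([256, 48, 21, 21, 318], [266.0, 58.0]), ([110, 52, 11, 18, 59], [115.4, 59.8]), ([256, 89, 21, 12, 234], [265.9, 94.5]), ([324, 130, 20, 20, 281], [333.4, 139.3]), ([315, 135, 
[... 2767 characters left out ...]
[318, 276, 14, 35, 127], [324.1, 293.4]), ([550, 369, 10, 37, 212], [555.4, 385.9]), ([533, 403, 27, 17, 289], [547.3, 413.3])]
side orange [([304, 0, 95, 134, 7225], [353.8, 45.7]), ([129, 47, 12, 9, 78], [134.3, 51.0]), ([107, 50, 12, 8, 78], [111.9, 53.6]), ([88, 53, 8, 8, 46], [91.0, 56.4]), ([328, 86, 25, 33, 530], [339.7, 104.2]), ([351, 131, 135, 114, 5552], [416.4, 192.0]), ([169, 145, 68, 23, 422], [220.7, 156.3]), ([221, 177, 19, 11, 106], [230.7, 183.0]), ([502, 301, 56, 47, 1794], [529.9, 323.7]), ([486, 312, 65, 56, 1328], [510.8, 347.7]), ([478, 336, 50, 43, 346], [495.5, 364.8])]
side violet [([169, 137, 48, 26, 278], [191.1, 149.3]), ([259, 373, 33, 30, 530], [275.3, 389.9])]
```

View pics/t1.png

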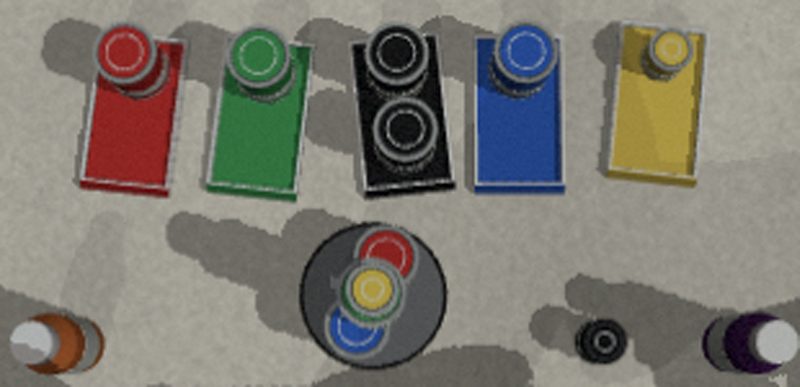

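View pics/s1.png

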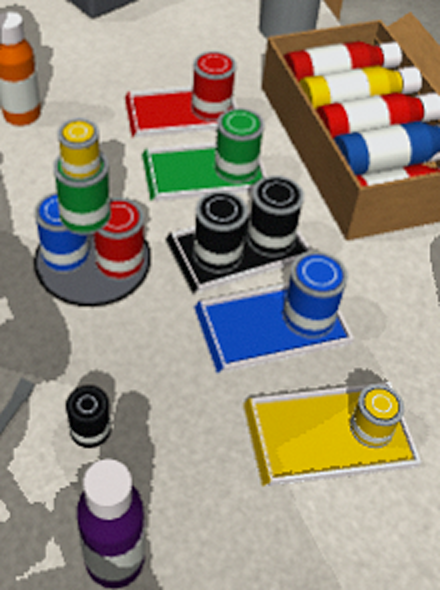

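The crops show each tray at its own small yaw, with its fixed tin at the back. The green tin is astride the red one (back) and the blue one (front). I'll measure the trays, yellow, green and the bottles next.

```bash
cat >> h.py <<'E'
def lid(c,col,near,z,s=110,up=8):
    """centre of the coloured lid disc near pixel, cast on plane z"""
    b,l=blobs(c["image"],col,s=s)
    st,ce=min(b,key=lambda b:np.hypot(b[1][0]-near[0],b[1][1]-near[1]))
    m=(l==l[tuple(np.argwhere((l>0)&(np.indices(l.shape)[0]>=st[1])&(np.indices(l.shape)[0]<st[1]+st[3])&(np.indices(l.shape)[1]>=st[0])&(np.indices(l.shape)[1]<st[0]+st[2]))[0])]).astype(np.uint8)
    k,_=cv2.findContours(m,cv2.RETR_EXTERNAL,cv2.CHAIN_APPROX_NONE)
    P=plane(c,max(k,key=len).reshape(-1,2),z)[:,:2]
    (x,y),(a,b_),_=cv2.fitEllipse(P.astype(np.float32)); return np.array([x,y]),a,b_,np.array(st)
def tray(c,col,near,tinxy):
    b,l=blobs(c["image"],col); i=[j for j in range(1,l.max()+1) if (l==j).sum()>900 and np.hypot(*(np.argwhere(l==j).mean(0)[::-1]-near))<25][0]
    yx=np.argwhere(l==i); P=plane(c,yx[:,::-1].astype(float),3)[:,:2]
    P=P[P[:,0]<tinxy[0]-38]
    rows=np.arange(P[:,0].min()+8,P[:,0].max()-2,3); L=[];Rr=[]
    for r in rows:
        q=P[abs(P[:,0]-r)<2.5][:,1]; L.append(q.max());Rr.append(q.min())
    L=np.array(L);Rr=np.array(Rr); a=np.polyfit(rows,L,1);b=np.polyfit(rows,Rr,1)
    return np.arctan(a[0]),np.arctan(b[0]),np.median(L-Rr),np.polyval((a+b)/2,tinxy[0]),P[:,0].min()
E
python3 - <<'E'
from h import *
c=camera("top");print("cam",plane(c,[[0,0]],0)[0],-np.array(c["R"]).T@np.array(c["t"]))
for k,lp,tp,z in(("red",(177.6,139.7),(181.5,170),81),("green",(229.6,141),(230.8,171),81),("blue",(333.4,139.3),(329.8,169),81),("yellow",(389.9,138.5),(384,163),51)):
    p,a,b,st=lid(c,k,lp,z)
    t=tray(c,k,tp,p)
    th=(t[0]+t[1])/2
    print(k,p.round(1),round(a,1),round(b,1),"angles",np.round(t[:2],3),"w",round(t[2],1),"midline y at tin",round(t[3],1),"front x",round(t[4],1),"space",(p-70*np.array([np.cos(th),np.sin(th)])).round(1))
p,a,b,st=lid(c,"yellow",(273.9,231.5),207);print("Y",p.round(1),a,b)
s=camera("side")
for n,k,near,z in(("Y","yellow",(258.6,190.4),207),("tr","red",(327,156.5),81),("tg","green",(340,186),81),("tb","blue",(379,261),81),("ty","yellow",(410,326),51)):
    p,a,b,st=lid(s,k,near,z);print("side",n,p.round(1),round(a,1),round(b,1),st)
# bottles approx at floor
print(plane(c,[[154,253],[425,253],[363,252]],80).round())
# green ring
m=cv2.inRange(c["image"][215:255,255:295],(0,0,0),(255,255,255))
for st in blobs(c["image"],"green",amin=5,s=80)[0]: print(st)
E
```

```text
cam [1111.71526147  776.94829922    0.        ] [ 410.17005425   -2.45866878 1231.95545851]
red [684.7 241.8] 45.4 45.7 angles [-0.14  -0.106] w 75.3 midline y at tin 242.4 front x 564.1 space [615.3 250.4]
green [680.5 119.5] 43.8 44.5 angles [-0.115 -0.124] w 74.2 midline y at tin 119.3 front x 571.1 space [611.  127.8]
blue [ 684.1 -121.8] 45.3 45.6 angles [-0.01  -0.017] w 76.6 midline y at tin -122.3 front x 575.6 space [ 614.1 -120.9]
yellow [ 693.9 -261.2] 28.1 30.1 angles [-0.112 -0.126] w 75.5 midline y at tin -262.4 front x 583.0 space [ 624.4 -252.9]
Y [463.3  14.7] 29.223716735839844 29.757604598999023
side Y [464.3  13.7] 28.9 31.1 [251 185  16  11 128]
side tr [686.  240.4] 42.9 45.5 [319 152  17  11 148]
side tg [681.6 118.6] 44.4 45.1 [331 180  19  13 188]
side tb [ 685.  -123.3] 46.3 46.5 [368 252  24  19 331]
side ty [ 694.6 -262.3] 30.2 30.8 [402 319  17  16 182]
[[ 421.  292.   80.]
 [ 419. -330.   80.]
 [ 423. -186.   80.]]
([181, 67, 3, 7, 10], [182.6, 70.4])
([220, 132, 20, 20, 275], [229.7, 141.1])
([210, 138, 40, 60, 1370], [230.9, 171.8])
([23, 200, 5, 4, 15], [25.1, 201.5])
([263, 229, 18, 15, 34], [268.5, 239.1])
```

Emit:
move_arm(dp=[[20, 45, 15], [24, 50, 15], [26, 52, 10], [26, 52, 10], [26, 52, 5], [26, 52, 0], [26, 52, 0], [26, 52, 0], [26, 52, 0], [22, 42, 0]], rotation=[[0, 0, -0.04], [0, 0, -0.04], [0, 0, -0.04], [0, 0, -0.04], [0, 0, -0.04], [0, 0, -0.04], [0, 0, -0.04], [0, 0, -0.04], [0, 0, -0.04], [0, 0, -0.02]], hand=[1, 1, 1, 1, 1, 1, 1, 1, 1, 1], newtons=20)

```text
clock: 1.55
eef_pos: [451.9, -7.9, 260.6]
eef_rot: [-3.142, -0.0, -0.001]
wrist_force: [0.6, -0.9, 0.2]
finger_gap: 93.9
finger_force: 0.0
```

Emit:
move_arm(dp=[[12, 22, 0], [0, 0, 0], [0, 0, -25], [0, 0, -25], [0, 0, -20], [0, 0, -14], [0, 0, 0], [0, 0, 0]], rotation=[[0, 0, 0], [0, 0, 0], [0, 0, 0], [0, 0, 0], [0, 0, 0], [0, 0, 0], [0, 0, 0], [0, 0, 0]], hand=[1, 1, 1, 1, 1, 1, 1, 1])

```text
clock: 2.55
eef_pos: [463.7, 11.8, 177.2]
eef_rot: [3.142, -0.001, -0.001]
wrist_force: [0.5, -0.0, -0.4]
finger_gap: 94.1
finger_force: 0.0
```

Emit:
move_arm(dp=[[0, 2.4, -1], [0, 0, 0], [0, 0, 0], [0, 0, 0], [0, 0, 0], [0, 0, 0]], rotation=[[0, 0, 0], [0, 0, 0], [0, 0, 0], [0, 0, 0], [0, 0, 0], [0, 0, 0]], hand=[0.7, 0.6, 0.5, 0.46, 0.35, 0.3], newtons=15)

```text
clock: 3.3
eef_pos: [463.4, 14.4, 175.4]
eef_rot: [-3.142, 0.0, -0.001]
wrist_force: [-1.1, -0.2, -0.7]
finger_gap: 41.8
finger_force: 15.0
```

Emit:
move_arm(dp=[[0, 0, 10], [0, 0, 20], [10, -15, 10], [25, -42, 0], [25, -42, 0], [25, -42, 0], [25, -42, 0], [25, -42, 0], [20, -33, 0], [6, -10, -10]], rotation=[[0, 0, 0], [0, 0, 0], [0, 0, 0], [0, 0, -0.02], [0, 0, -0.02], [0, 0, -0.02], [0, 0, -0.02], [0, 0, -0.02], [0, 0, -0.02], [0, 0, 0]], hand=[0.3, 0.3, 0.3, 0.3, 0.3, 0.3, 0.3, 0.3, 0.3, 0.3])

```text
clock: 4.55
eef_pos: [624.9, -255.4, 205.5]
eef_rot: [3.141, -0.001, -0.123]
wrist_force: [-1.4, 1.2, -1.6]
finger_gap: 41.6
finger_force: 15.0
```

```bash
python3 - <<'E'
from h import *
s=camera("side");c=camera("top")
m=np.hstack([s["image"],c["image"]]);m=cv2.resize(m,(800,300),interpolation=cv2.INTER_AREA)
cv2.imwrite("pics/a1.png",m[:,:,::-1])
im=c["image"][205:265,240:310];cv2.imwrite("pics/a1c.png",cv2.resize(im,None,fx=8,fy=8,interpolation=cv2.INTER_CUBIC)[:,:,::-1])
for k in("green","red","blue"):
    print(k,[b for b in blobs(c["image"],k)[0] if 230<b[1][0]<310 and 200<b[1][1]<270],[b for b in blobs(s["image"],k)[0] if 230<b[1][0]<300 and 200<b[1][1]<270])
for n,q,near in(("top",c,(273,233)),("side",s,(261,205))):
    p,a,b,st=lid(q,"green",near,159);print(n,p.round(1),a,b,st)
E
```

```text
green [([263, 222, 22, 22, 146], [273.4, 232.8]), ([267, 226, 14, 14, 144], [273.6, 232.6])] [([249, 200, 23, 15, 250], [259.7, 207.2]), ([291, 201, 6, 24, 51], [293.9, 212.1]), ([248, 213, 26, 19, 305], [261.3, 223.0]), ([250, 231, 25, 10, 67], [262.5, 237.2])]
red [([269, 209, 21, 18, 188], [280.5, 216.4])] [([272, 225, 18, 17, 194], [280.3, 233.3]), ([267, 238, 25, 18, 268], [279.4, 247.8]), ([268, 255, 24, 9, 65], [279.7, 260.5])]
blue [([258, 240, 21, 17, 167], [266.2, 249.2])] [([239, 222, 12, 16, 121], [244.8, 230.1]), ([239, 237, 25, 15, 227], [249.9, 245.1]), ([242, 251, 22, 9, 62], [252.6, 256.8])]
top [463.2  16.5] 43.8402099609375 45.17601013183594 [263 222  22  22 146]
side [464.   15.1] 43.3944206237793 46.0235481262207 [249 200  23  15 250]
```

View pics/a1.png

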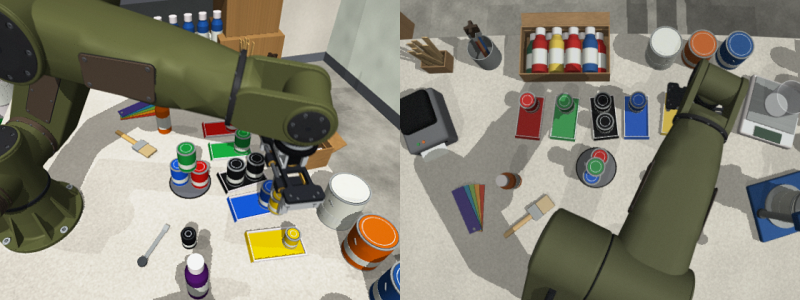

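The picture shows yellow held over the yellow tray, with the remaining stack undisturbed. Top and side both put the green lid at about (463.6,15.8).

Emit:
move_arm(dp=[[0, 1, -40], [0, 1, -45], [0, 0, -45], [0, 0, -30], [0, 0, -12], [0, 0, -6], [0, 0, -4], [0, 0, -2], [0, 0, 0]], rotation=[[0, 0, 0], [0, 0, 0], [0, 0, 0], [0, 0, 0], [0, 0, 0], [0, 0, 0], [0, 0, 0], [0, 0, 0], [0, 0, 0]], hand=[0.3, 0.3, 0.3, 0.3, 0.3, 0.3, 0.3, 0.3, 0.3])

```text
clock: 5.78
eef_pos: [624.5, -251.7, 21.9]
eef_rot: [3.141, -0.001, -0.121]
wrist_force: [-0.1, 0.1, -1.1]
finger_gap: 41.9
finger_force: 15.0
```

Emit:
move_arm(dp=[[0, -1, -1.5], [0, 0, -1], [0, 0, 0]], rotation=[[0, 0, 0], [0, 0, 0], [0, 0, 0]], hand=[0.3, 0.3, 0.3])

```text
clock: 6.15
eef_pos: [624.5, -252.8, 19.5]
eef_rot: [3.141, -0.001, -0.121]
wrist_force: [-1.3, 0.8, 4.6]
finger_gap: 41.9
finger_force: 15.0
```

Emit:
move_arm(dp=[[0, 0, 0], [0, 0, 0], [0, 0, 0], [0, 0, 20], [0, 0, 50], [0, 0, 55], [0, 0, 50], [-10, 15, 5], [-20, 33, 0], [-25, 42, 0]], rotation=[[0, 0, 0], [0, 0, 0], [0, 0, 0], [0, 0, 0], [0, 0, 0], [0, 0, 0], [0, 0, 0], [0, 0, 0], [0, 0, 0], [0, 0, 0]], hand=[0.47, 0.55, 0.7, 0.8, 0.9, 1, 1, 1, 1, 1])

```text
clock: 7.4
eef_pos: [568.7, -162.0, 200.3]
eef_rot: [3.141, -0.001, -0.122]
wrist_force: [0.4, 1.1, 0.6]
finger_gap: 94.3
finger_force: 0.0
```

Emit:
move_arm(dp=[[-25, 42, 0], [-25, 42, 0], [-25, 42, 0], [-20, 33, 0], [-10, 17, 0], [0, 0, 0], [0, 0, 0]], rotation=[[0, 0, 0], [0, 0, 0], [0, 0, 0], [0, 0, 0], [0, 0, 0], [0, 0, 0], [0, 0, 0]], hand=[1, 1, 1, 1, 1, 1, 1])

```text
clock: 8.28
eef_pos: [465.0, 12.7, 199.2]
eef_rot: [3.141, -0.0, -0.122]
wrist_force: [-0.6, 0.1, 0.2]
finger_gap: 94.0
finger_force: 0.0
```

```bash
python3 - <<'E'
from h import *
s=camera("side");c=camera("top");print(manip.read_state()["eef_pos"])
m=np.hstack([s["image"],c["image"]]);m=cv2.resize(m,(800,300),interpolation=cv2.INTER_AREA)
cv2.imwrite("pics/a2.png",m[:,:,::-1])
for n,q in(("top",c),("side",s)):
  near=proj(q,[624.5,-252.8,51])[0]
  p,a,b,st=lid(q,"yellow",near,51);print(n,p.round(1),a,b,st)
E
```

```text
[464.80863986  12.5914081  198.86081641]
top [ 624.6 -252.4] 29.091781616210938 29.608152389526367 [381 161  13  13 116]
side [ 625.2 -253.9] 29.789440155029297 30.761505126953125 [366 323  17  16 193]
```

View pics/a2.png

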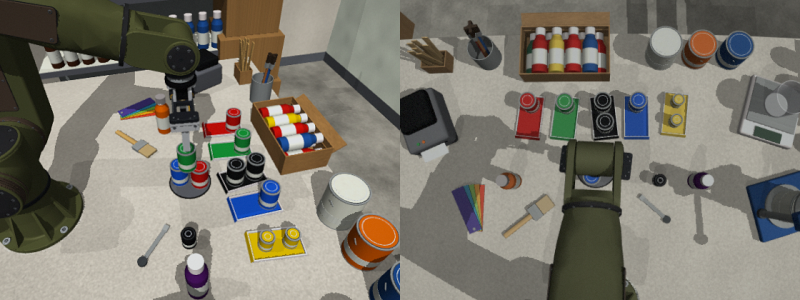

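Yellow now stands in its tray at (625,-253), as planned, and the gripper is over green. Next I descend and grip.

Emit:
move_arm(dp=[[-1.2, 3.2, -15], [0, 0, -30], [0, 0, -25], [0, 0, -18], [0, 0, 0], [0, 0, 0], [0, 0, 0], [0, 0, 0], [0, 0, 0], [0, 0, 0]], rotation=[[0, 0, 0], [0, 0, 0], [0, 0, 0], [0, 0, 0], [0, 0, 0], [0, 0, 0], [0, 0, 0], [0, 0, 0], [0, 0, 0], [0, 0, 0]], hand=[1, 1, 1, 1, 1, 0.8, 0.7, 0.64, 0.5, 0.45], newtons=25)

```text
clock: 9.62
eef_pos: [463.3, 16.6, 111.2]
eef_rot: [3.142, -0.0, -0.121]
wrist_force: [-0.3, -0.2, 3.1]
finger_gap: 57.5
finger_force: 25.0
```

Emit:
move_arm(dp=[[0, 0, 8], [0, 0, 15], [0, 0, 20], [15, 10, 10], [35, 26, 0], [40, 31, 0], [35, 27, 0], [18, 13, 0], [4.7, 4.2, 0], [0, 0, 0]], rotation=[[0, 0, 0], [0, 0, 0], [0, 0, 0], [0, 0, 0], [0, 0, 0], [0, 0, 0], [0, 0, 0], [0, 0, 0], [0, 0, 0], [0, 0, 0]], hand=[0.45, 0.45, 0.45, 0.45, 0.45, 0.45, 0.45, 0.45, 0.45, 0.45])

```text
clock: 10.88
eef_pos: [610.6, 127.6, 164.2]
eef_rot: [3.141, 0.0, -0.121]
wrist_force: [-0.5, 0.3, -1.8]
finger_gap: 57.8
finger_force: 25.0
```

```bash
python3 - <<'E'
from h import *
s=camera("side");c=camera("top");print(manip.read_state()["eef_pos"])
m=np.hstack([s["image"],c["image"]]);m=cv2.resize(m,(800,300),interpolation=cv2.INTER_AREA)
cv2.imwrite("pics/a3.png",m[:,:,::-1])
for n,q in(("top",c),("side",s)):
  for k,p0 in(("red",(492,1)),("blue",(433,26))):
    try:
      p,a,b,st=lid(q,k,proj(q,[*p0,81])[0],81);print(n,k,p.round(1),a,b,st)
    except Exception as e: print(e)
E
```

```text
[610.41205979 127.22833668 164.36595075]
top red [498.    4.6] 44.89775466918945 45.46961212158203 [269 209  21  21 290]
top blue [437.4  30.4] 45.30607223510742 45.859012603759766 [258 236  21  21 298]
side red [498.9   3.1] 45.28980255126953 46.31409454345703 [268 225  22  17 262]
side blue [438.2  29.2] 45.699588775634766 46.390411376953125 [239 222  22  16 261]
```

View pics/a3.png

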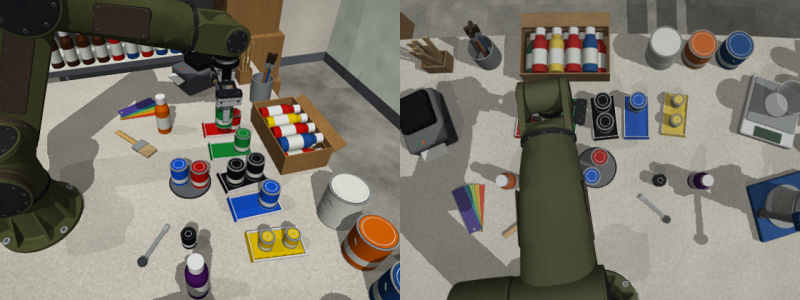

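Green is held over the green tray. Red (498.4,3.9) and blue (437.8,29.8) are 66 mm apart, which matches the spec, along a line at -0.40 rad.

Emit:
move_arm(dp=[[0, 0, -30], [0, 0, -40], [0, 0, -30], [0, 0, -16], [0, 0, -8], [0, 0, -3.5], [0, 0, 0], [0, 0, -2], [0, 0, -1.5], [0, 0, 0]], rotation=[[0, 0, 0], [0, 0, 0], [0, 0, 0], [0, 0, 0], [0, 0, 0], [0, 0, 0], [0, 0, 0], [0, 0, 0], [0, 0, 0], [0, 0, 0]], hand=[0.45, 0.45, 0.45, 0.45, 0.45, 0.45, 0.45, 0.45, 0.45, 0.45])

```text
clock: 12.22
eef_pos: [611.1, 127.8, 33.3]
eef_rot: [-3.141, -0.001, -0.121]
wrist_force: [-1.0, -0.6, -0.3]
finger_gap: 57.5
finger_force: 25.0
```

Emit:
move_arm(dp=[[0, 0, -0.8], [0, 0, 0], [0, 0, 0], [0, 0, 0], [0, 0, 15], [0, 0, 40], [0, 0, 40], [-12, -14, 0], [-30, -33, 0], [-35, -38, 0]], rotation=[[0, 0, 0], [0, 0, 0], [0, 0, 0], [0, 0, 0], [0, 0, 0], [0, 0, 0], [0, 0, 0], [0, 0, -0.05], [0, 0, -0.08], [0, 0, -0.08]], hand=[0.45, 0.63, 0.75, 0.9, 1, 1, 1, 1, 1, 1])

```text
clock: 13.48
eef_pos: [533.2, 42.2, 128.1]
eef_rot: [-3.141, -0.001, -0.333]
wrist_force: [1.2, -0.4, 0.7]
finger_gap: 93.8
finger_force: 0.0
```

Emit:
move_arm(dp=[[-25, -28, 0], [-10.7, -11, 0], [0, 0, 0], [0, 0, 0]], rotation=[[0, 0, -0.05], [0, 0, -0.023], [0, 0, 0], [0, 0, 0]], hand=[1, 1, 1, 1])

```text
clock: 13.98
eef_pos: [498.9, 4.5, 127.4]
eef_rot: [-3.141, -0.0, -0.403]
wrist_force: [-0.6, -0.4, -0.1]
finger_gap: 93.8
finger_force: 0.0
```

```bash
python3 - <<'E'
from h import *
s=camera("side");c=camera("top");print(manip.read_state()["eef_pos"],manip.read_state()["eef_rot"])
for n,q in(("top",c),("side",s)):
  for k,p0 in(("green",(611,128)),("blue",(437.8,30))):
    try:
      p,a,b,st=lid(q,k,proj(q,[*p0,81])[0],81);print(n,k,p.round(1),a,b,st)
    except Exception as e: print(e)
E
```

```text
[498.71307616   4.48334875 127.05896501] [-3.14152808e+00  9.50549614e-05 -4.02878323e-01]
top green [646.6 142.8] 19.05866813659668 33.337162017822266 [216 161  20  20 243]
top blue [ 558.1 -115.7] 4.842306613922119 151.2314910888672 [315 192  34   3 100]
side green [611.8 126.5] 42.702030181884766 46.11224365234375 [303 183  19  12 177]
side blue [438.3  29.1] 45.577476501464844 46.22873306274414 [239 222  22  16 260]
```

Emit:
move_arm(dp=[[0, 0, -25], [0, 0, -35], [0, 0, -22], [0, 0, -12], [0, 0, 0], [0, 0, 0], [0, 0, 0], [0, 0, 0], [0, 0, 0], [0, 0, 0]], rotation=[[0, 0, 0], [0, 0, 0], [0, 0, 0], [0, 0, 0], [0, 0, 0], [0, 0, 0], [0, 0, 0], [0, 0, 0], [0, 0, 0], [0, 0, 0]], hand=[1, 1, 1, 1, 1, 0.8, 0.7, 0.64, 0.5, 0.45])

```text
clock: 15.32
eef_pos: [498.3, 3.8, 33.4]
eef_rot: [-3.141, -0.0, -0.404]
wrist_force: [-0.5, 0.2, 3.9]
finger_gap: 57.5
finger_force: 25.0
```

Emit:
move_arm(dp=[[0, 0, 8], [0, 0, 25], [0, 0, 40], [5, 10, 40], [16, 34, 4], [24, 50, 0], [24, 50, 0], [24, 50, 0], [17, 36, 0], [7.5, 16, 0]], rotation=[[0, 0, 0], [0, 0, 0], [0, 0, 0], [0, 0, 0], [0, 0, 0.05], [0, 0, 0.06], [0, 0, 0.06], [0, 0, 0.06], [0, 0, 0.05], [0, 0, 0]], hand=[0.45, 0.45, 0.45, 0.45, 0.45, 0.45, 0.45, 0.45, 0.45, 0.45])

```text
clock: 16.58
eef_pos: [615.7, 251.7, 149.7]
eef_rot: [3.141, 0.001, -0.122]
wrist_force: [-0.1, -0.8, -2.3]
finger_gap: 57.2
finger_force: 25.0
```

Emit:
move_arm(dp=[[0, 0, 0], [0, 0, -25], [0, 0, -40], [0, 0, -30], [0, 0, -13], [0, 0, -4], [0, 0, 0]], rotation=[[0, 0, 0], [0, 0, 0], [0, 0, 0], [0, 0, 0], [0, 0, 0], [0, 0, 0], [0, 0, 0]], hand=[0.45, 0.45, 0.45, 0.45, 0.45, 0.45, 0.45])

```text
clock: 17.45
eef_pos: [616.1, 249.7, 39.3]
eef_rot: [-3.141, -0.001, -0.124]
wrist_force: [0.8, -0.6, -2.3]
finger_gap: 57.9
finger_force: 25.0
```

Emit:
move_arm(dp=[[0, 0, -3], [0, 0, -2], [0, 0, -1.2], [0, 0, 0]], rotation=[[0, 0, 0], [0, 0, 0], [0, 0, 0], [0, 0, 0]], hand=[0.45, 0.45, 0.45, 0.45])

```text
clock: 17.95
eef_pos: [615.9, 249.9, 33.4]
eef_rot: [-3.141, -0.001, -0.124]
wrist_force: [-5.7, -1.4, 9.5]
finger_gap: 57.7
finger_force: 25.0
```

Emit:
move_arm(dp=[[0, 0, 0], [0, 0, 0], [0, 0, 0], [0, 0, 15], [0, 0, 40], [0, 0, 40], [-16, -20, 0], [-33, -40, 0], [-36, -45, 0], [-36, -45, 0]], rotation=[[0, 0, 0], [0, 0, 0], [0, 0, 0], [0, 0, 0], [0, 0, 0], [0, 0, 0], [0, 0, 0], [0, 0, 0], [0, 0, 0], [0, 0, 0]], hand=[0.63, 0.75, 0.9, 1, 1, 1, 1, 1, 1, 1])

```text
clock: 19.2
eef_pos: [493.6, 98.7, 128.0]
eef_rot: [-3.141, -0.001, -0.124]
wrist_force: [0.8, -0.1, 0.8]
finger_gap: 93.9
finger_force: 0.0
```

Emit:
move_arm(dp=[[-34, -42, 0], [-18, -22, 0], [-5, -6, 0], [0, 0, 0], [0, 0, 0]], rotation=[[0, 0, 0], [0, 0, 0], [0, 0, 0], [0, 0, 0], [0, 0, 0]], hand=[1, 1, 1, 1, 1])

```text
clock: 19.82
eef_pos: [438.3, 30.4, 127.1]
eef_rot: [-3.141, -0.0, -0.123]
wrist_force: [0.1, -0.5, -0.9]
finger_gap: 94.3
finger_force: 0.0
```

```bash
python3 - <<'E'
from h import *
s=camera("side");c=camera("top");print(manip.read_state()["eef_pos"],manip.read_state()["eef_rot"])
m=np.hstack([s["image"],c["image"]]);m=cv2.resize(m,(800,300),interpolation=cv2.INTER_AREA)
cv2.imwrite("pics/a4.png",m[:,:,::-1])
for n,q in(("top",c),("side",s)):
  for k,p0 in(("red",(616,250)),("green",(611,128)),("blue",(437.8,30))):
    try:
      p,a,b,st=lid(q,k,proj(q,[*p0,81])[0],81);print(n,k,p.round(1),a,b,st)
    except Exception as e: print(e)
E
```

```text
[438.05281452  30.36609596 126.84436981] [-3.14158241e+00  2.47629462e-04 -1.23331767e-01]
top red [615.  250.2] 45.42741394042969 45.74715042114258 [164 159  20  21 286]
top green [646.9 142.8] 19.072803497314453 33.11141586303711 [216 161  20  20 242]
top blue [ 558.1 -114. ] 4.832341194152832 161.54385375976562 [314 192  35   3 104]
side red [616.3 248.4] 44.29179000854492 45.47587966918945 [293 154  18  11 151]
side green [611.8 126.5] 42.702030181884766 46.11224365234375 [303 183  19  12 177]
side blue [438.4  28.9] 42.94334030151367 43.69825744628906 [239 222  22  16 158]
```

View pics/a4.png

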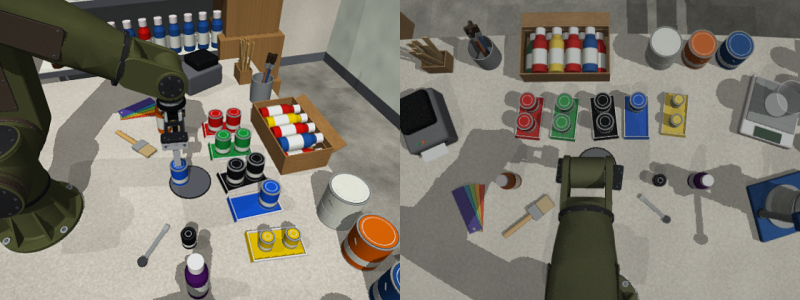

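Red (615.5,249.5) and green stand in their trays. The gripper is over blue.

Emit:
move_arm(dp=[[0, 0, -25], [0, 0, -35], [0, 0, -22], [0, 0, -12], [0, 0, 0], [0, 0, 0], [0, 0, 0], [0, 0, 0], [0, 0, 0], [0, 0, 0]], rotation=[[0, 0, 0], [0, 0, 0], [0, 0, 0], [0, 0, 0], [0, 0, 0], [0, 0, 0], [0, 0, 0], [0, 0, 0], [0, 0, 0], [0, 0, 0]], hand=[1, 1, 1, 1, 1, 0.8, 0.7, 0.64, 0.5, 0.45])

```text
clock: 21.18
eef_pos: [437.8, 29.8, 33.2]
eef_rot: [-3.142, -0.0, -0.124]
wrist_force: [-1.0, 0.6, 3.9]
finger_gap: 57.5
finger_force: 25.0
```

Emit:
move_arm(dp=[[0, 0, 8], [0, 0, 25], [0, 0, 40], [8, -7, 40], [25, -21, 4], [38, -33, 0], [40, -35, 0], [38, -33, 0], [20, -17, 0], [7.5, -5.3, 0]], rotation=[[0, 0, 0], [0, 0, 0], [0, 0, 0], [0, 0, 0], [0, 0, 0.02], [0, 0, 0.03], [0, 0, 0.03], [0, 0, 0.03], [0, 0, 0], [0, 0, 0]], hand=[0.45, 0.45, 0.45, 0.45, 0.45, 0.45, 0.45, 0.45, 0.45, 0.45])

```text
clock: 22.42
eef_pos: [614.3, -122.3, 149.3]
eef_rot: [-3.141, 0.001, -0.015]
wrist_force: [-0.8, 0.9, -4.0]
finger_gap: 57.7
finger_force: 25.0
```

Emit:
move_arm(dp=[[0, 0, 0], [0, 0, -25], [0, 0, -40], [0, 0, -30], [0, 0, -13], [0, 0, -4], [0, 0, 0]], rotation=[[0, 0, 0], [0, 0, 0], [0, 0, 0], [0, 0, 0], [0, 0, 0], [0, 0, 0], [0, 0, 0]], hand=[0.45, 0.45, 0.45, 0.45, 0.45, 0.45, 0.45])

```text
clock: 23.3
eef_pos: [614.6, -121.4, 39.0]
eef_rot: [3.141, -0.001, -0.014]
wrist_force: [0.7, 0.8, -4.2]
finger_gap: 57.9
finger_force: 25.0
```

Emit:
move_arm(dp=[[0, 0, -3], [0, 0, -2], [0, 0, -0.8], [0, 0, 0]], rotation=[[0, 0, 0], [0, 0, 0], [0, 0, 0], [0, 0, 0]], hand=[0.45, 0.45, 0.45, 0.45])

```text
clock: 23.8
eef_pos: [614.4, -121.6, 33.2]
eef_rot: [3.141, -0.001, -0.014]
wrist_force: [-5.2, 0.8, 6.3]
finger_gap: 57.8
finger_force: 25.0
```

Emit:
move_arm(dp=[[0, 0, 0], [0, 0, 0], [0, 0, 0], [0, 0, 15], [0, 0, 40], [0, 0, 45], [-20, 5, 40], [-40, 10, 20], [-45, 10, 0], [-45, 10, 0]], rotation=[[0, 0, 0], [0, 0, 0], [0, 0, 0], [0, 0, 0], [0, 0, 0], [0, 0, 0], [0, 0, 0], [0, 0, 0], [0, 0, 0], [0, 0, 0]], hand=[0.63, 0.75, 0.9, 1, 1, 1, 1, 1, 1, 1])

```text
clock: 25.05
eef_pos: [462.9, -86.2, 193.3]
eef_rot: [3.141, -0.002, -0.014]
wrist_force: [-0.5, 0.0, 0.4]
finger_gap: 94.0
finger_force: 0.0
```

Emit:
move_arm(dp=[[-40, 10, 0], [-20, 5, 0], [0, 0, 0], [0, 0, 0]], rotation=[[0, 0, 0], [0, 0, 0], [0, 0, 0], [0, 0, 0]], hand=[1, 1, 1, 1])

```text
clock: 25.55
eef_pos: [404.9, -71.7, 192.8]
eef_rot: [3.141, -0.001, -0.014]
wrist_force: [-0.2, 0.5, 0.3]
finger_gap: 94.0
finger_force: 0.0
```

```bash
python3 - <<'E'
from h import *
s=camera("side");c=camera("top");print(manip.read_state()["eef_pos"])
m=np.hstack([s["image"],c["image"]]);m=cv2.resize(m,(800,300),interpolation=cv2.INTER_AREA)
cv2.imwrite("pics/a5.png",m[:,:,::-1])
for n,q in(("top",c),("side",s)):
  for k,p0,z in(("red",(616,250),81),("green",(611,128),81),("blue",(614,-121),81),("yellow",(625,-253),51)):
    try:
      p,a,b,st=lid(q,k,proj(q,[*p0,z])[0],z,s=140);print(n,k,p.round(1),a,b,st)
    except Exception as e: print(e)
E
```

```text
[404.80549326 -71.68025853 192.24750614]
top red [615.1 250.2] 43.77366256713867 45.231353759765625 [164 160  20  19 256]
top green [612.  127.4] 24.053455352783203 24.85944175720215 [221 165  11  11  91]
top blue [ 634.6 -116.8] 81.16773223876953 152.6928253173828 [324 160  20  19 254]
top yellow [ 624.6 -252.7] 27.283458709716797 27.771663665771484 [382 161  12  13  59]
side red [616.2 248.8] 42.49888229370117 44.99550247192383 [293 154  17  11 132]
side green [611.9 126.4] 42.08375930786133 45.05707931518555 [303 183  19  12 140]
side blue [ 614.8 -122.8] 44.395172119140625 45.78276443481445 [336 259  23  18 293]
side yellow [ 625.4 -253.9] 29.612335205078125 30.18703269958496 [366 323  17  16 174]
```

View pics/a5.png

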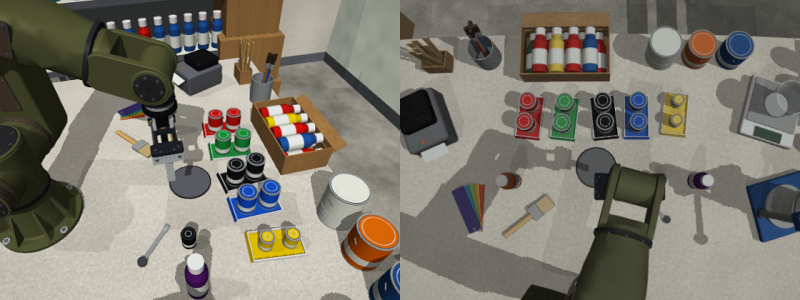

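All four tins stand in their own trays within a few mm of the middle. Both bottles are untouched and the arm is clear.

```bash
python3 -c "
from cell import manip
print(manip.sign_off())"
```

```text
the job is handed in; nothing more can be done
None
```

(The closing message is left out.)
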